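Slide a withdrawn colour plate off the sample ledge into the returns chute

ROBOT

A 6-joint arm with a two-finger parallel gripper is mounted at the origin on the work surface. World frame = base frame: x ahead of the robot, y to its left, z up, the work surface at z = 0. Lengths are in mm, angles in degrees, forces in N, time in s.
With the tool pointing down it reaches from about 275 to 775 mm from the base axis. Payload 14.6 kg.
Tool frame: the origin (TCP) lies between the finger pads; the fingertips stand ctrl.nose_length ahead of it and the grasp point (between the pads) lies 8 mm behind it (ctrl.nose_length is the distance from the TCP to the fingertips, in mm); y points along the fingers, x is the direction in which the jaws open and shut, and the axes are right-handed (so a half turn about y gives the same grasp; the last joint's range is limited). The gripper opens to 85 mm and grips with 20 to 120 N. Pads are 22 mm wide; open, the fingers measure 114 mm over their backs; the gripper's body (76 mm by 85 mm) begins 54 mm behind the grasp point. The pads swing forward as they close: fully open they stand 13 mm farther back than shut.
Start: joints at [55.674, 15.075, -2.767, 72.158, 0, 81.102], TCP at [225.426, 474.143, 242.278] pointing down, gripper open.
Joint ranges: [-151.79, 151.79], [-50.71, 97.33], [-67.44, 78.34], [-121.81, 120.89], [-77.56, 73.72], [-180, 180]. Speed limits (degrees/s): [108.29, 108.29, 147.25, 159.86, 180, 180].

INTERFACE

Orientations are given as [roll, pitch, yaw] about the fixed x, y, z axes, in that order (R = Rz(yaw) Ry(pitch) Rx(roll)).
In Python, from plant import ctrl, optics, order gives the robot as it stands.
- The arm moves only by the tool carry_out, never from a script. Its argument "moves" is text: rows parted by semicolons, each of 6 numbers parted by spaces: the shift along the tool's x, y, z in units of 500 mm (1.0 is 500 mm), then the turn, a rotation vector about the tool's x, y, z in units of 45 degrees (1.0 is 45 degrees). In form: x y z wx wy wz; .... A call has exactly 8 rows; each row is the pose to reach, as a shift and turn from the pose commanded when the call began, along the tool's axes at that moment; what a row does not reach only later rows make up. A row lasts 1/10 s, in which the tool goes at most 50 mm and 8.59 degrees, less where a joint would pass 70% of its speed; a pose out of reach is approached as far as the arm can. A call with a number of a shift or a turn outside -1 to 1 is refused whole. A call with a gripper value outside its range is refused whole. "gripper" is the opening, from -1 (shut) to 1 (fully open), set as the call begins (left out, the last holds). The fingers move at their own pace and stop on an object; "force" is the grip in N (left out, the last holds). Time passes only in rows, so rows that repeat a pose let the fingers close, or fill a call up. It gives the time, the measured TCP pose, the force and the opening at its end, in the units of the state.
- ctrl.state(): the state, without advancing time (a new reading comes with each control period).
- optics.capture(name): name is "side" or "top"; returns the picture (400x640x3 uint8, blue, green, red); there is no depth.
- optics.camera_info(name): a dict with "camera_matrix" (3x3 intrinsics, pixels), "R" (3x3) and "t" (3): a world point X has camera coordinates R X + t. Camera axes: x right, y down, z forward; pixel columns grow to the right and rows downward; lengths in mm; the calibration is good to about 2 mm. A picture is of the moment at which its call begins. camera_info takes no time and is no camera call.
- order.sign_off(): hands the job in, once; it reports no verdict.
The state is a dict: "time": time; "joint_positions": joint angles; "qvel": joint speeds; "joint_torque": joint torques, N m; "ee_pos": TCP position; "ee_rot": TCP orientation; "wrist_force": force on the tool from outside, world axes, zero at the start; "ft_torque": the same for the moment, N m; "opening": opening from 0.0 (shut) to 1.0 (fully open).
Only numpy, scipy, OpenCV 4.12 (cv2) and the standard library are available. Lean on these libraries where they do the work, as an engineer would, in place of code of your own. Each camera call takes 0.05 s, during which the arm holds its last target. There are 200 camera calls.

TASK

The red colour sample has been withdrawn. Bring the blue returns chute along its rail so that it is centred in front of the red plate's lane, then slide the red plate off the ledge, pressing on its top face only lightly (20 N would mark the enamel) and never lifting it, so that it drops into the chute and stays there. Leave the other two plates and the three small jars beside the station where they are, leave the chute under that lane, and finish with the gripper clear.

Things in the scene. Friction and masses are not known exactly. Their poses are not given: they have to be found in the camera images.
- ledge_edge (a point): Middle of the edge over which plates drop, at lane floor height with the ledge at rest, 114 to 120 mm above the table (varies). +x points level out over the drop (away from the robot), y along the edge, z up. The grey ledge is 112 mm deep (x), 280 mm long (y). Three lanes along x, open at the edge, centred at y = -80, 0, +80 mm; each 60 mm wide, 94 mm long, 10 mm deep, parted by dark steel dividers.
- back_stop (a point): Middle of the dark steel strip behind the lanes, on its top, 10 mm above ledge_edge like the dividers; its front face closes the lanes 94 mm behind the edge. The whole ledge is hinged on a line 2 mm behind that face, on return springs that hold it level against a stop; it tips down under a press or as a plate moves out. A press gives way only slightly near the back stop and many times more near the edge.
- red_tile: Red enamelled steel sample plate, 90 mm (its x, along the lane) x 56 mm x 10 mm thick, 0.24 to 0.49 kg, loose in one of the three lanes (varies), 0 to 4 mm from the back stop. Origin at the centre of its underside. Its top is flush with dividers and back stop, so only its top can be touched: it is moved by pressing on it with shut rubber-padded fingers and dragging along the lane. Under about 5 N they slip over it.
- red_press (a point): Good place to press the red plate: on its top, 18 mm from its rear edge, mid-width, at first 10 mm above ledge_edge. Pressed here it stays held down until nearly all of it is over the drop; it tips off as the fingers pass the edge. More than 20 N marks the enamel. As the ledge sinks more and more on the way, no set height keeps the press: feel it and follow it down. Axes as the plate.
- white_tile: White plate, as the red one but to stay in its lane. Origin at the centre of its underside.
- green_tile: Green plate, as the red one but to stay in its lane. Origin at the centre of its underside.
- chute (a joint): Travel of the blue chute along the ledge's +y, in m: 0 to 0.29; at 0 its centre is at y = -170 mm of ledge_edge, so its centre is at y = joint - 0.170. It starts parked near 0, beside the lanes. It slides stiffly (2 to 4 N) and stays where it is left.
- chute_mouth (a point): Centre of the chute's mouth, 16 mm below and 58 mm out from the ledge edge; axes as ledge_edge. The mouth is 100 mm (x) x 76 mm (y); walls 4 mm thick, the wall opposite the ledge 20 mm higher. Inside, a steel slide slopes down away from the ledge.
- chute_handle (a point): Grip point of the chute's black handle, an upright block 18 mm (x) x 22 mm (y) standing on the middle of the wall opposite the ledge, 110 mm out from the ledge edge; it is 50 mm tall: 35 mm of it is below this point, 15 mm above. Axes as ledge_edge. Free on all sides above the wall.
- white_jar: Small white jar, blue lid, 44 mm across, 65 mm tall, origin at the centre of its underside. Bystander: leave it alone.
- amber_jar: Small amber jar, red lid, 44 mm across, 65 mm tall, origin at the centre of its underside. Bystander: leave it alone.
- gold_jar: Small gold jar, yellow lid, 44 mm across, 65 mm tall, origin at the centre of its underside. Bystander: leave it alone.
Mind the look-alikes: they are no part of the job. Of the things that look like the white_tile, the smaller one is meant.

How it is judged (in metres and radians):
On the way:
1. the chute is centred on the red plate's lane (within 8 mm) with the plate still in the lane (y of red_tile in the frame of chute_mouth between -0.008 and 0.008 m and x of red_tile in the frame of ledge_edge below -0.04 m and velocity of joint chute between -0.01 and 0.01 m/s), for 0.3 s.
At the end, for the whole second after the job is handed in: The red plate lies at rest inside the chute's mouth area (its origin within 55 mm along x and 40 mm along y of the mouth's centre and less than 100 mm above the table), the chute still being in front of the lane it came from (within 15 mm); the white and green plates are still in their lanes (x of red_tile in the frame of chute_mouth between -0.055 and 0.055 m and y of red_tile in the frame of chute_mouth between -0.04 and 0.04 m and height (world z) of red_tile below 0.1 m and linear speed of red_tile below 0.02 m/s and x of each of white_tile, green_tile in the frame of ledge_edge below -0.035 m and ((value of joint chute between 0.075 and 0.105 m and not (y of white_tile in the frame of ledge_edge between -0.11 and -0.05 m) and not (y of green_tile in the frame of ledge_edge between -0.11 and -0.05 m)) or (value of joint chute between 0.155 and 0.185 m and not (y of white_tile in the frame of ledge_edge between -0.03 and 0.03 m) and not (y of green_tile in the frame of ledge_edge between -0.03 and 0.03 m)) or (value of joint chute between 0.235 and 0.265 m and not (y of white_tile in the frame of ledge_edge between 0.05 and 0.11 m) and not (y of green_tile in the frame of ledge_edge between 0.05 and 0.11 m)))); the robot touches nothing.
It fails at once if the red plate is pressed by the fingers with more than 20 N (contact force between the fingers and red_tile above 20 N).
It fails at once if the red plate is lifted more than 20 mm off the ledge (height (world z) of red_tile above 0.14 m).
It fails at once if the red plate falls anywhere but into the chute (height (world z) of red_tile below 0.095 m and not (x of red_tile in the frame of chute_mouth between -0.065 and 0.065 m and y of red_tile in the frame of chute_mouth between -0.045 and 0.045 m)).
It fails at once if the white or the green plate is shifted by more than 15 mm (distance of any of white_tile, green_tile from where it was at the start of the episode above 0.015 m).
It fails at once if a small jar is moved by more than 20 mm (distance of any of white_jar, amber_jar, gold_jar from where it was at the start of the episode above 0.02 m).
It also fails if it takes over 69 s, if anything falls off the work surface, if the arm or the gripper's body presses on something with over 40 N, if the wrist force passes 120 N, or if a joint passes its speed limit or range.

## Working session

There is one attempt and no reset: what is moved stays moved. The work goes in short steps, Python scripts to look and compute and a tool call to move; the robot and the scene stay as the last step left them, time stands still between calls to the robot, and variables do not carry over. Pictures are saved under pics/ and viewed, about 8 in all and at most 12, crops included, and the job is handed in when it is done.

Besides the shell and the picture viewer there is one more tool, called after "Request:" by a JSON object that holds its "fn" and its "kwargs". carry_out: Moves the arm, as the interface text tells. Shifts and turns lie within -1 to 1; 1 stands for 500 mm of shift or 45 degrees of turn. Its arguments: {"type":"object","properties":{"moves":{"type":"string"},"gripper":{"type":"number"},"force":{"type":"number"}},"required":["moves"]}

```bash
mkdir -p pics; ls
python3 - <<'E'
from plant import ctrl, optics, order
import cv2
for n in("top","side"):
    cv2.imwrite(f"pics/{n}0.png",optics.capture(n)); i=optics.camera_info(n); print(n,i)
print(ctrl.state(),ctrl.nose_length)
E
```

```text
pics
top {'camera_matrix': array([[416.30214081,   0.        , 318.67065499],
       [  0.        , 416.30214081, 203.42430526],
       [  0.        ,   0.        ,   1.        ]]), 'R': array([[ 0.00243234, -0.99975605, -0.02195297],
       [-0.9989491 , -0.00142444, -0.04581129],
       [ 0.04576885,  0.02204133, -0.99870886]]), 't': array([  33.33751452,  464.68087285, 1206.90328609])}
side {'camera_matrix': array([[377.94536375,   0.        , 316.32705609],
       [  0.        , 377.94536375, 194.57417624],
       [  0.        ,   0.        ,   1.        ]]), 'R': array([[ 0.93986431, -0.34136327, -0.0112341 ],
       [-0.23650207, -0.62671841, -0.7424896 ],
       [ 0.24641806,  0.70049636, -0.66976339]]), 't': array([-458.57357407,  202.3100543 , 1014.90773854])}
{'time': 0.1, 'joint_positions': array([ 5.56734071e+01,  1.50954020e+01, -2.79786343e+00,  7.21567893e+01,
        1.17511166e-04,  8.11016940e+01]), 'qvel': array([ 0.0421957 , -0.11353561,  0.12617293, -0.07755337,  0.02843184,
       -0.1183713 ]), 'joint_torque': array([ 2.90636708e-03, -6.38577890e+01,  3.85063863e+01,  9.93729453e-03,
       -3.71796716e-05,  4.07442417e-05]), 'ee_pos': array([225.31294424, 473.96309989, 241.89392509]), 'ee_rot': array([-8.99921414e+01,  4.94341483e-02,  6.45717164e+01]), 'wrist_force': array([0.19534284, 0.68913847, 0.16504495]), 'ft_torque': array([-0.07198271, -0.02043994, -0.01471367]), 'opening': 1.0017609362857283} 11.0
```

View pics/top0.png

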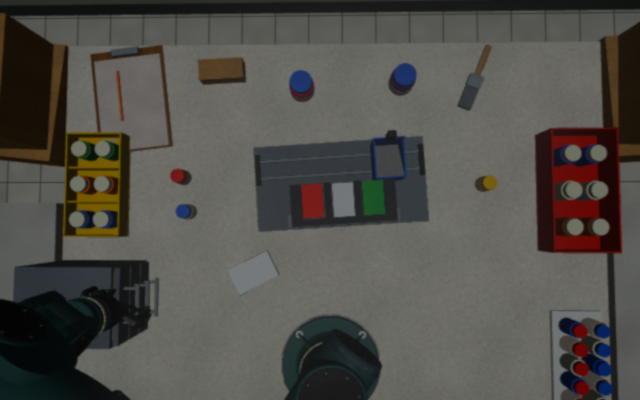

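View pics/side0.png

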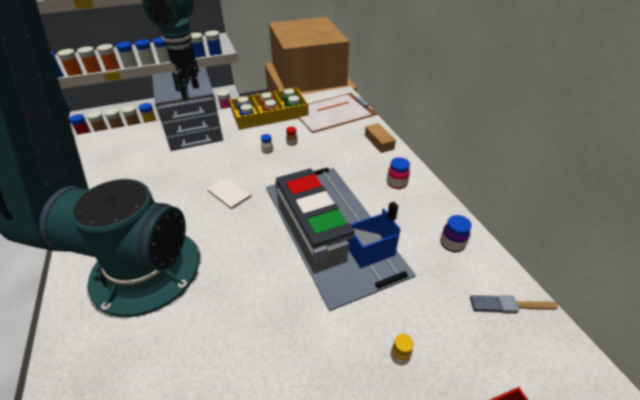

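Top view: red plate at (313,201), white (343,199), green (374,197), so red is in the +y lane. The chute is at (388,158) and its handle at (391,134). The side view agrees.

```bash
cat > h.py <<'E'
import numpy as np, cv2
from plant import ctrl, optics, order
from scipy.spatial.transform import Rotation as Ro
def ray(n,uv,z):
    i=optics.camera_info(n);K,R,t=i["camera_matrix"],i["R"],i["t"]
    C=-R.T@t; d=R.T@np.linalg.inv(K)@np.array([uv[0],uv[1],1.]); return C+d*(z-C[2])/d[2]
def proj(n,X):
    i=optics.camera_info(n);p=i["camera_matrix"]@(i["R"]@np.array(X)+i["t"]); return p[:2]/p[2]
def tri(a,b):
    A=[]
    for n,uv in(("top",a),("side",b)):
        i=optics.camera_info(n);P=i["camera_matrix"]@np.c_[i["R"],i["t"]]
        A+=[uv[0]*P[2]-P[0],uv[1]*P[2]-P[1]]
    v=np.linalg.svd(np.array(A))[2][-1];return v[:3]/v[3]
def blob(im,lo,hi,box):
    hsv=cv2.cvtColor(im,cv2.COLOR_BGR2HSV);m=cv2.inRange(hsv,np.array(lo),np.array(hi))
    k=np.zeros_like(m);x0,y0,x1,y1=box;k[y0:y1,x0:x1]=m[y0:y1,x0:x1]
    c=max(cv2.findContours(k,0,1)[0],key=cv2.contourArea);M=cv2.moments(c)
    return np.array([M["m10"],M["m01"]])/M["m00"],cv2.minAreaRect(c)
def delta(target,yaw):
    "shift in tool axes/500 and turn/45 to TCP target with tool down, x axis at yaw"
    s=ctrl.state();R0=Ro.from_euler("xyz",s["ee_rot"],degrees=True)
    d=R0.inv().apply(np.array(target)-s["ee_pos"])/500
    w=np.degrees((R0.inv()*Ro.from_euler("xyz",[-90,0,yaw],degrees=True)).as_rotvec())/45
    return np.round(d,4),np.round(w,4)
E
python3 - <<'E'
from h import *
T=cv2.imread("pics/top0.png");S=cv2.imread("pics/side0.png")
P={}
for c,lo,hi,bt,bs in(("red",(0,150,90),(8,255,255),(290,175,330,230),(280,170,330,200)),("white",(0,0,120),(180,60,255),(331,181,357,218),(297,190,335,213)),("green",(50,120,50),(75,255,255),(355,175,390,220),(300,200,355,240)),
 ("handle",(0,0,0),(180,255,48),(383,126,398,138),(386,200,400,222))):
    a,ra=blob(T,lo,hi,bt);b,rb=blob(S,lo,hi,bs)
    X=tri(a,b);print(c,a.round(1),b.round(1),ra,"tri",X.round(1),"z127",ray("top",a,127).round(1))
    P[c]=X
c=cv2.resize(T[110:240,245:440],None,fx=4,fy=4,interpolation=2);cv2.imwrite("pics/c1.png",np.clip(c*1.6,0,255).astype("uint8"))
E
```

```text
red [312.1 200.6] [303.1 183.7] ((312.09539794921875, 200.52528381347656), (33.37238693237305, 20.460079193115234), 86.42366790771484) tri [467.   49.2 124.1] z127 [466.9  49.1 127. ]
white [343.3 199.2] [316.2 200.7] ((343.0911560058594, 199.185302734375), (30.908689498901367, 18.100374221801758), 85.60128784179688) tri [473.3 -34.1 127.5] z127 [470.7 -33.3 127. ]
green [373.1 197.1] [326.4 220.8] ((373.12646484375, 197.14413452148438), (33.7464599609375, 21.244932174682617), 85.60128784179688) tri [ 476.3 -112.2  124.8] z127 [ 476.3 -112.   127. ]
handle [390.9 134.2] [391.7 211.7] ((390.5, 134.0), (6.0, 9.0), 90.0) tri [ 639.3 -157.1  142.7] z127 [ 643.7 -159.8  127. ]
```

View pics/c1.png

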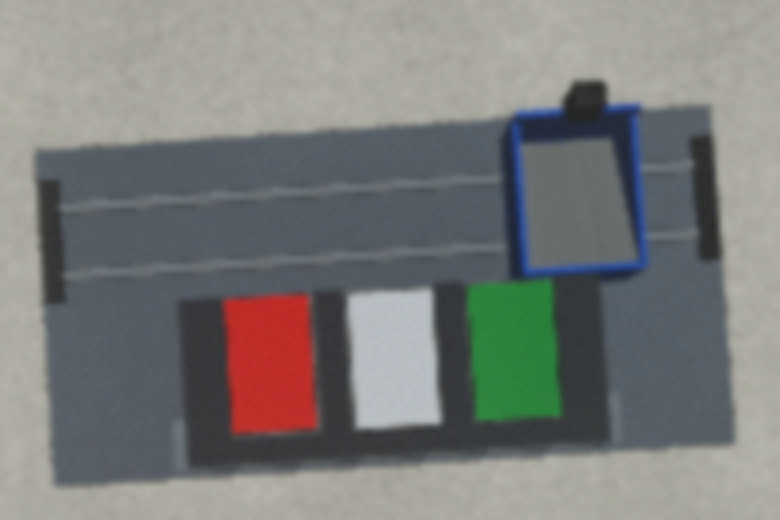

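The ledge yaw is about 3.6°. The handle is near ledge y = -135, so it needs to travel about 215 mm.

Request:
{"fn": "carry_out", "kwargs": {"moves": "-0.408 0 -0.67 0 -0.645 0;-0.408 0 -0.67 0 -0.645 0;-0.408 0 -0.67 0 -0.645 0;-0.408 0 -0.67 0 -0.645 0;-0.408 0 -0.67 0 -0.645 0;-0.408 0 -0.67 0 -0.645 0;-0.408 0 -0.67 0 -0.645 0;-0.408 0 -0.67 0 -0.645 0", "gripper": 1}}

```text
time: 0.9
ee_pos: [435.8, 152.0, 242.2]
ee_rot: [-90.0, -0.0, 93.6]
wrist_force: [1.2, 1.4, -0.4]
opening: 1.002
```

Run:
```python
from h import *
T=cv2.imread("pics/top0.png")
for p in((392,133.75),):print(ray("top",p,171))
print(ctrl.state()["ee_pos"],ctrl.state()["ee_rot"],delta((638.5,-158,230),93.6))
```

```text
[ 635.43999385 -155.93393168  171.        ]
[435.80554371 152.01849263 242.24207436] [-8.99974156e+01 -3.65203721e-03  9.35928822e+01] (array([-0.6442,  0.0244, -0.3657]), array([-0.0001, -0.0002,  0.0001]))
```

Request:
{"fn": "carry_out", "kwargs": {"moves": "-0.641 0.02 -0.362 0 0 0;-0.641 0.02 -0.362 0 0 0;-0.641 0.02 -0.362 0 0 0;-0.641 0.02 -0.362 0 0 0;-0.641 0.02 -0.362 0 0 0;-0.641 0.02 -0.362 0 0 0;-0.641 0.02 -0.362 0 0 0;-0.641 0.02 -0.362 0 0 0"}}

```text
time: 1.7
ee_pos: [637.3, -158.3, 230.6]
ee_rot: [-89.9, -0.0, 93.5]
wrist_force: [-0.0, 0.5, -0.3]
opening: 1.001
```

Run:
```python
from h import *
S=optics.capture("side");cv2.imwrite("pics/c2.png",cv2.resize(S[150:290,300:460],None,fx=4,fy=4,interpolation=2))
s=ctrl.state();print(s["ee_pos"],s["wrist_force"],proj("side",s["ee_pos"]),delta((637,-156.5,148),93.6))
```

```text
[ 637.68116537 -158.90248074  230.3380649 ] [-2.83418267 -1.49264092 -1.07663001] [396.55413734 186.26053816] (array([0.0049, 0.1647, 0.0009]), array([-0.0017, -0.004 , -0.    ]))
```

View pics/c2.png

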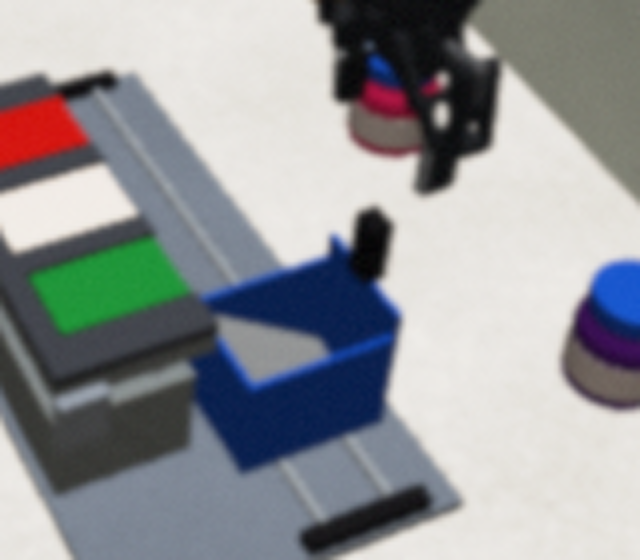

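The handle stands at side pixel (393,211), directly below the open fingers. Descending.

Request:
{"fn": "carry_out", "kwargs": {"moves": "0.004 0.05 0.001 0 0 0;0.004 0.1 0.001 0 0 0;0.004 0.14 0.001 0 0 0;0.004 0.16 0.001 0 0 0;0.004 0.164 0.001 0 0 0;0.004 0.164 0.001 0 0 0;0.004 0.164 0.001 0 0 0;0.004 0.164 0.001 0 0 0"}}

```text
time: 2.55
ee_pos: [635.7, -152.6, 151.2]
ee_rot: [-90.1, 0.0, 93.6]
wrist_force: [-0.1, -0.5, 0.2]
opening: 0.998
```

Request:
{"fn": "carry_out", "kwargs": {"moves": "0 0 0 0 0 0;0 0 0 0 0 0;0 0 0 0 0 0;0 0 0 0 0 0;0 0 0 0 0 0;0 0 0 0 0 0;0 0 0 0 0 0;0 0 0 0 0 0", "gripper": -1, "force": 40}}

```text
time: 3.35
ee_pos: [635.5, -152.7, 150.6]
ee_rot: [-90.0, 0.0, 93.6]
wrist_force: [-1.5, -2.4, 5.9]
opening: 0.25
```

Request:
{"fn": "carry_out", "kwargs": {"moves": "0.02 0 0 0 0 0;0.06 0 0 0 0 0;0.11 0 0 0 0 0;0.16 0 0 0 0 0;0.21 0 0 0 0 0;0.25 0 0 0 0 0;0.28 0 0 0 0 0;0.3 0 0 0 0 0"}}

```text
time: 4.15
ee_pos: [625.7, -1.9, 150.5]
ee_rot: [-90.0, 0.0, 93.6]
wrist_force: [-1.9, -3.4, 5.5]
opening: 0.248
```

Request:
{"fn": "carry_out", "kwargs": {"moves": "0.02 0 0 0 0 0;0.05 0 0 0 0 0;0.08 0 0 0 0 0;0.1 0 0 0 0 0;0.11 0 0 0 0 0;0.12 0 0 0 0 0;0.12 0 0 0 0 0;0.12 0 0 0 0 0"}}

```text
time: 4.95
ee_pos: [621.8, 57.6, 150.5]
ee_rot: [-90.0, -0.0, 93.6]
wrist_force: [-3.7, 2.5, 7.6]
opening: 0.25
```

Run:
```python
from h import *
T=optics.capture("top");cv2.imwrite("pics/top3.png",T)
s=ctrl.state();print(s["ee_pos"],s["ee_rot"],s["wrist_force"],s["opening"])
cv2.imwrite("pics/c3.png",np.clip(cv2.resize(T[110:240,245:440],None,fx=4,fy=4,interpolation=2)*1.6,0,255).astype("uint8"))
```

```text
[621.84217143  57.55350061 150.51495512] [-8.99844582e+01 -4.65996351e-02  9.36246796e+01] [-3.97933492  1.88645927  7.28802768] 0.24945768311629457
```

View pics/c3.png

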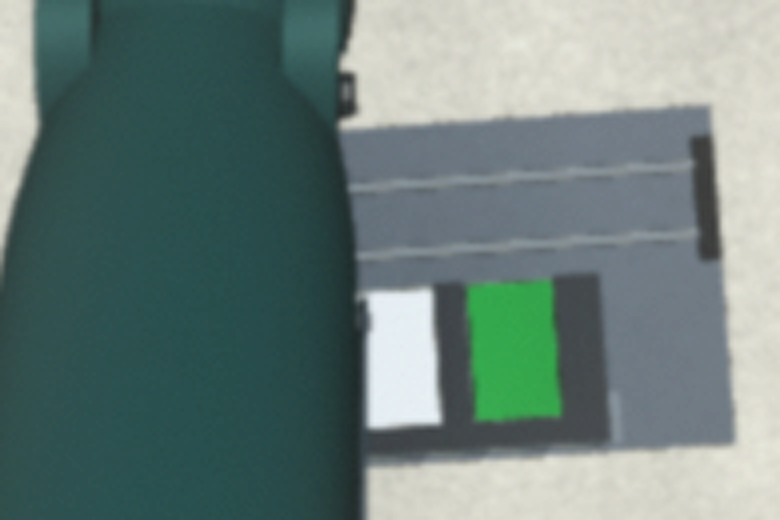

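The arm hides the chute and the red plate in this view. I'll release, rise and move aside to check.

Request:
{"fn": "carry_out", "kwargs": {"moves": "0 0 0 0 0 0;0 0 0 0 0 0;0 0 0 0 0 0;0 0 0 0 0 0;0 -0.04 0 0 0 0;0 -0.1 0 0 0 0;0 -0.17 0 0 0 0;0 -0.2 0 0 0 0", "gripper": 0.2}}

```text
time: 5.8
ee_pos: [622.8, 57.0, 253.2]
ee_rot: [-90.2, 0.0, 93.6]
wrist_force: [0.3, -0.1, -0.1]
opening: 0.601
```

Request:
{"fn": "carry_out", "kwargs": {"moves": "0.1 0 0 0 0 0;0.2 0 0 0 0 0;0.3 0 0 0 0 0;0.4 0 0 0 0 0;0.4 0 0 0 0 0;0.4 0 0 0 0 0;0.4 0 0 0 0 0;0.4 0 0 0 0 0"}}

```text
time: 6.6
ee_pos: [609.9, 255.4, 250.4]
ee_rot: [-90.0, 0.0, 93.5]
wrist_force: [0.7, 0.0, -0.5]
opening: 0.598
```

Run:
```python
from h import *
T=optics.capture("top");S=optics.capture("side");cv2.imwrite("pics/top4.png",T);cv2.imwrite("pics/side4.png",S)
s=ctrl.state();print(s["ee_pos"],s["ee_rot"],s["wrist_force"],s["opening"])
a=np.clip(cv2.resize(T[110:240,245:440],None,fx=4,fy=4,interpolation=2)*1.6,0,255).astype("uint8")
cv2.imwrite("pics/c4.png",a)
```

```text
[609.87798224 255.52447133 250.45060069] [-9.00074674e+01  4.27254195e-04  9.35094245e+01] [-1.16734918  0.88640709 -0.33551051] 0.6011095384692507
```

View pics/c4.png

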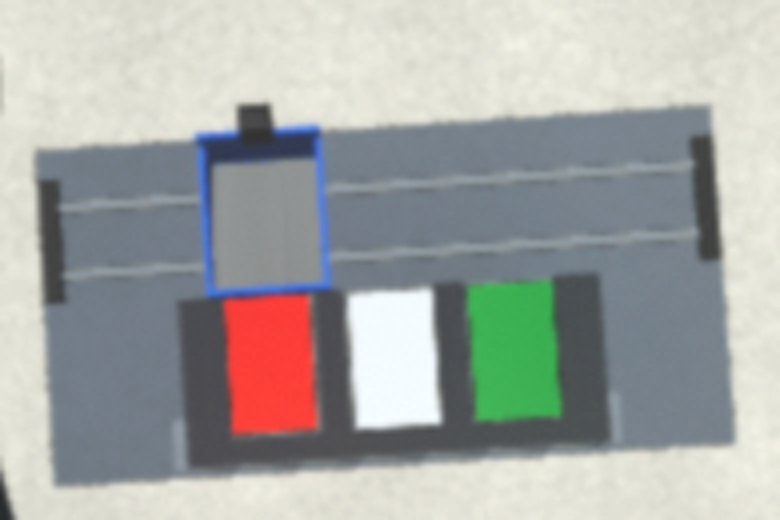

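The chute is now in front of the red lane: near corners at crop (210,293) and (330,287), red plate front edge at (224,299)-(310,294). Next I'll put a number on the offset and plan the press.

Run:
```python
from h import *
T=cv2.imread("pics/top4.png")
y=np.radians(3.6);ex=np.array([np.cos(y),np.sin(y)]);ey=np.array([-np.sin(y),np.cos(y)])
hsv=cv2.cvtColor(T,cv2.COLOR_BGR2HSV);m=cv2.inRange(hsv,(105,120,70),(130,255,255));m[:140]=0;m[186:]=0;m[:,:285]=0;m[:,335:]=0
# side walls (tops z~101): per-row left/right edges mid column
L=[]
for r in range(150,180):
    c=np.where(m[r])[0]
    if len(c)>1 and c[-1]-c[0]>24: p=ray("top",((c[0]+c[-1])/2,r),101)[:2];L.append((p@ex,p@ey))
L=np.array(L);print("chute centre lateral",np.median(L[:,1]),L[:,1].std(),len(L))
for c,lo,hi,b in(("red",(0,150,90),(8,255,255),(290,175,330,230)),("green",(50,120,50),(75,255,255),(355,175,390,220))):
    a,ra=blob(T,lo,hi,b);p=ray("top",a,127)[:2];q=cv2.boxPoints(ra);Q=np.array([ray("top",v,127)[:2] for v in q]);print(c,p,"long",p@ex,"lat",p@ey,"xrange",(Q@ex).round(1))
p=np.array((621.8,57.55));print("release TCP",p@ex,p@ey)
print(delta((440,47,240),93.6))
```

```text
chute centre lateral 19.12440090249884 0.46116471588713154 30
red [466.42687038  49.27939569] long 468.60076235425043 lat 19.894968542533935 xrange [512.1 512.4 425.1 424.8]
green [ 475.92136573 -111.94315828] long 467.95327456061716 lat -141.60561384172465 xrange [512.3 512.8 423.9 423.3]
release TCP 624.1866141356112 18.393293177719976
(array([-0.3955,  0.0209,  0.3647]), array([ 0.0002, -0.002 , -0.    ]))
```

The chute is within about 1 mm of the red plate's centreline. Moving shut fingers above the press point.

Request:
{"fn": "carry_out", "kwargs": {"moves": "-0.395 0.02 0.365 0 0 0;-0.395 0.02 0.365 0 0 0;-0.395 0.02 0.365 0 0 0;-0.395 0.02 0.365 0 0 0;-0.395 0.02 0.365 0 0 0;-0.395 0.02 0.365 0 0 0;-0.395 0.02 0.365 0 0 0;-0.395 0.02 0.365 0 0 0", "gripper": -1, "force": 40}}

```text
time: 7.5
ee_pos: [440.0, 47.6, 240.7]
ee_rot: [-90.1, 0.0, 93.5]
wrist_force: [-0.5, -0.3, 0.6]
opening: -0.0
```

Request:
{"fn": "carry_out", "kwargs": {"moves": "0 0.06 0 0 0 0;0 0.1 0 0 0 0;0 0.14 0 0 0 0;0 0.16 0 0 0 0;0 0.17 0 0 0 0;0 0.17 0 0 0 0;0 0.17 0 0 0 0;0 0.17 0 0 0 0"}}

```text
time: 8.3
ee_pos: [440.3, 48.1, 155.9]
ee_rot: [-90.1, 0.0, 93.6]
wrist_force: [0.7, 0.4, 0.3]
opening: 0.005
```

Run:
```python
from h import *
s=ctrl.state();print(s["ee_pos"],s["ee_rot"],s["wrist_force"],s["opening"],delta((439.5,47.2,142),93.6))
S=optics.capture("side");cv2.imwrite("pics/c5.png",cv2.resize(S[120:260,220:420],None,fx=4,fy=4,interpolation=2))
```

```text
[440.34028293  48.11172606 155.94974312] [-9.00657317e+01  8.39418568e-03  9.36027619e+01] [0.74022101 0.43772194 0.28296931] 0.005153331181630085 (array([-0.0017,  0.0279,  0.0018]), array([ 0.0015,  0.0001, -0.0002]))
```

View pics/c5.png

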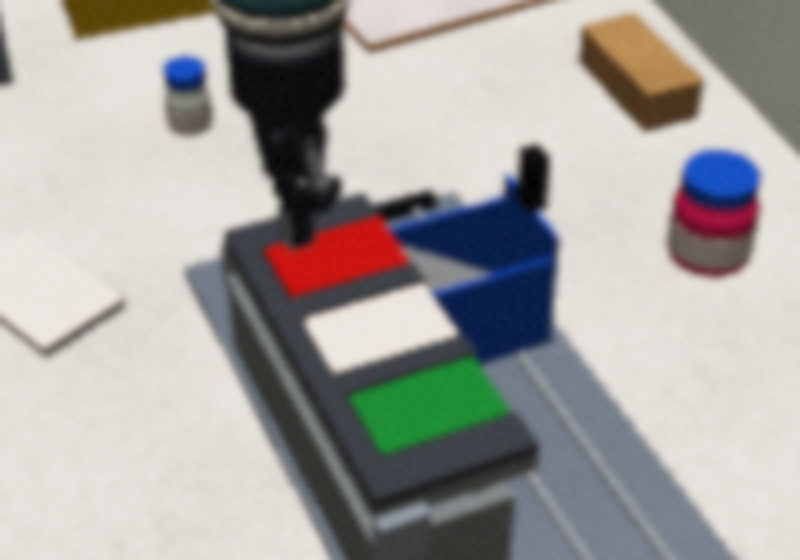

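The shut fingers (tip at crop (300,240)) hover over the rear middle of the red plate. Stepping down by feel.

Request:
{"fn": "carry_out", "kwargs": {"moves": "0 0.004 0 0 0 0;0 0.008 0 0 0 0;0 0.012 0 0 0 0;0 0.016 0 0 0 0;0 0.02 0 0 0 0;0 0.024 0 0 0 0;0 0.026 0 0 0 0;0 0.026 0 0 0 0"}}

```text
time: 9.15
ee_pos: [439.8, 48.1, 142.1]
ee_rot: [-90.0, 0.0, 93.6]
wrist_force: [-0.8, 0.1, 0.2]
opening: -0.003
```

Request:
{"fn": "carry_out", "kwargs": {"moves": "0 0.001 0 0 0 0;0 0.002 0 0 0 0;0 0.003 0 0 0 0;0 0.004 0 0 0 0;0 0.004 0 0 0 0;0 0.004 0 0 0 0;0 0.004 0 0 0 0;0 0.004 0 0 0 0"}}

```text
time: 9.95
ee_pos: [439.9, 48.1, 140.3]
ee_rot: [-90.0, -0.0, 93.6]
wrist_force: [0.3, -0.3, -0.2]
opening: -0.003
```

Request:
{"fn": "carry_out", "kwargs": {"moves": "0 0.001 0 0 0 0;0 0.002 0 0 0 0;0 0.002 0 0 0 0;0 0.002 0 0 0 0;0 0.002 0 0 0 0;0 0.002 0 0 0 0;0 0.002 0 0 0 0;0 0.002 0 0 0 0"}}

```text
time: 10.75
ee_pos: [439.9, 48.1, 139.3]
ee_rot: [-90.0, 0.0, 93.6]
wrist_force: [-1.1, 0.1, -0.7]
opening: -0.003
```

Request:
{"fn": "carry_out", "kwargs": {"moves": "0 0.001 0 0 0 0;0 0.001 0 0 0 0;0 0.001 0 0 0 0;0 0.001 0 0 0 0;0 0.001 0 0 0 0;0 0.001 0 0 0 0;0 0.001 0 0 0 0;0 0.001 0 0 0 0"}}

```text
time: 11.55
ee_pos: [439.9, 48.1, 138.8]
ee_rot: [-90.0, -0.0, 93.6]
wrist_force: [-0.0, 0.3, -0.5]
opening: 0.004
```

Request:
{"fn": "carry_out", "kwargs": {"moves": "0 0.001 0 0 0 0;0 0.001 0 0 0 0;0 0.001 0 0 0 0;0 0.001 0 0 0 0;0 0.001 0 0 0 0;0 0.001 0 0 0 0;0 0.001 0 0 0 0;0 0.001 0 0 0 0"}}

```text
time: 12.35
ee_pos: [439.8, 48.1, 138.3]
ee_rot: [-90.0, 0.0, 93.6]
wrist_force: [-0.3, -0.2, 0.8]
opening: -0.005
```

Request:
{"fn": "carry_out", "kwargs": {"moves": "0 0.001 0 0 0 0;0 0.001 0 0 0 0;0 0.001 0 0 0 0;0 0.001 0 0 0 0;0 0.001 0 0 0 0;0 0.001 0 0 0 0;0 0.001 0 0 0 0;0 0.001 0 0 0 0"}}

```text
time: 13.15
ee_pos: [439.9, 48.1, 137.8]
ee_rot: [-90.0, 0.0, 93.6]
wrist_force: [0.6, 0.3, -0.6]
opening: 0.004
```

Request:
{"fn": "carry_out", "kwargs": {"moves": "0 0.0012 0 0 0 0;0 0.0012 0 0 0 0;0 0.0012 0 0 0 0;0 0.0012 0 0 0 0;0 0.0012 0 0 0 0;0 0.0012 0 0 0 0;0 0.0012 0 0 0 0;0 0.0012 0 0 0 0"}}

```text
time: 13.95
ee_pos: [439.9, 48.1, 137.5]
ee_rot: [-90.0, 0.0, 93.6]
wrist_force: [-1.7, -0.5, 6.5]
opening: 0.0
```

Request:
{"fn": "carry_out", "kwargs": {"moves": "0 0.0008 0 0 0 0;0 0.0008 0 0 0 0;0 0.0008 0 0 0 0;0 0.0008 0 0 0 0;0 0.0008 0 0 0 0;0 0.0008 0 0 0 0;0 0.0008 0 0 0 0;0 0.0008 0 0 0 0"}}

```text
time: 14.75
ee_pos: [440.0, 48.1, 137.3]
ee_rot: [-90.0, 0.0, 93.6]
wrist_force: [-3.3, 0.6, 10.7]
opening: 0.001
```

Contact at z≈137.6, and the force is now 10.7 N. Dragging outward (-tool z), following the ledge down.

Request:
{"fn": "carry_out", "kwargs": {"moves": "0 0 -0.002 0 0 0;0 0.0001 -0.004 0 0 0;0 0.0001 -0.006 0 0 0;0 0.0002 -0.008 0 0 0;0 0.0002 -0.01 0 0 0;0 0.0003 -0.012 0 0 0;0 0.0004 -0.012 0 0 0;0 0.0004 -0.012 0 0 0"}}

```text
time: 15.55
ee_pos: [445.8, 48.4, 137.1]
ee_rot: [-90.0, 0.0, 93.6]
wrist_force: [-4.5, 0.3, 10.9]
opening: -0.003
```

Request:
{"fn": "carry_out", "kwargs": {"moves": "0 0.0001 -0.002 0 0 0;0 0.0002 -0.004 0 0 0;0 0.0002 -0.006 0 0 0;0 0.0003 -0.008 0 0 0;0 0.0004 -0.01 0 0 0;0 0.0005 -0.012 0 0 0;0 0.0006 -0.014 0 0 0;0 0.0006 -0.014 0 0 0"}}

```text
time: 16.35
ee_pos: [452.8, 48.9, 136.7]
ee_rot: [-90.0, 0.0, 93.6]
wrist_force: [-2.8, -0.2, 9.8]
opening: 0.003
```

Run:
```python
from h import *
S=optics.capture("side");S0=cv2.imread("pics/side0.png")
for I in(S0,S):print(blob(I,(0,150,90),(8,255,255),(280,170,340,205)))
```

```text
(array([303.10492108, 183.69312906]), ((303.0177917480469, 183.55694580078125), (13.839960098266602, 32.15404510498047), 72.6459732055664))
(array([308.69160998, 183.00113379]), ((307.7704162597656, 183.21278381347656), (14.4399995803833, 32.07999801635742), 73.73979187011719))
```

The plate is moving with the fingers. Continuing.

Request:
{"fn": "carry_out", "kwargs": {"moves": "0 0.0003 -0.002 0 0 0;0 0.0004 -0.004 0 0 0;0 0.0005 -0.006 0 0 0;0 0.0007 -0.009 0 0 0;0 0.0008 -0.012 0 0 0;0 0.001 -0.014 0 0 0;0 0.0012 -0.016 0 0 0;0 0.0012 -0.016 0 0 0"}}

```text
time: 17.2
ee_pos: [460.9, 49.4, 136.1]
ee_rot: [-90.0, 0.0, 93.6]
wrist_force: [-2.5, 1.2, 9.9]
opening: -0.004
```

Request:
{"fn": "carry_out", "kwargs": {"moves": "0 0.0003 -0.002 0 0 0;0 0.0005 -0.004 0 0 0;0 0.0007 -0.006 0 0 0;0 0.0009 -0.009 0 0 0;0 0.0011 -0.012 0 0 0;0 0.0013 -0.014 0 0 0;0 0.0015 -0.016 0 0 0;0 0.0016 -0.016 0 0 0"}}

```text
time: 18.0
ee_pos: [468.9, 49.9, 135.3]
ee_rot: [-90.0, 0.0, 93.6]
wrist_force: [-2.8, -1.1, 9.9]
opening: -0.001
```

Request:
{"fn": "carry_out", "kwargs": {"moves": "0 0.0003 -0.002 0 0 0;0 0.0006 -0.004 0 0 0;0 0.0008 -0.006 0 0 0;0 0.0011 -0.009 0 0 0;0 0.0014 -0.012 0 0 0;0 0.0017 -0.014 0 0 0;0 0.002 -0.016 0 0 0;0 0.002 -0.016 0 0 0"}}

```text
time: 18.8
ee_pos: [476.9, 50.4, 134.3]
ee_rot: [-90.0, 0.0, 93.6]
wrist_force: [-1.9, -0.7, 10.0]
opening: 0.003
```

Request:
{"fn": "carry_out", "kwargs": {"moves": "0 0.0003 -0.002 0 0 0;0 0.0006 -0.004 0 0 0;0 0.001 -0.006 0 0 0;0 0.0014 -0.009 0 0 0;0 0.0017 -0.012 0 0 0;0 0.0021 -0.014 0 0 0;0 0.0025 -0.016 0 0 0;0 0.0025 -0.016 0 0 0"}}

```text
time: 19.6
ee_pos: [484.9, 50.9, 133.0]
ee_rot: [-90.0, 0.0, 93.6]
wrist_force: [-2.0, 0.0, 9.9]
opening: -0.003
```

Request:
{"fn": "carry_out", "kwargs": {"moves": "0 0.0004 -0.002 0 0 0;0 0.0008 -0.004 0 0 0;0 0.0012 -0.006 0 0 0;0 0.0017 -0.009 0 0 0;0 0.0022 -0.012 0 0 0;0 0.0026 -0.014 0 0 0;0 0.003 -0.016 0 0 0;0 0.003 -0.016 0 0 0"}}

```text
time: 20.4
ee_pos: [493.0, 51.4, 131.6]
ee_rot: [-90.0, 0.0, 93.6]
wrist_force: [-2.9, -0.4, 9.9]
opening: 0.001
```

Run:
```python
from h import *
S=optics.capture("side");cv2.imwrite("pics/c6.png",cv2.resize(S[140:240,260:410],None,fx=5,fy=5,interpolation=2))
```

```text
(no output)
```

View pics/c6.png

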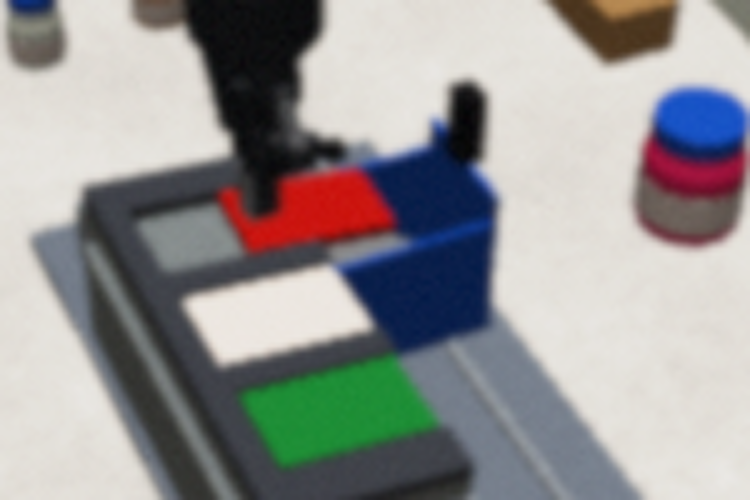

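The red plate is about 60% out over the chute, the fingers still near its rear, and the other plates haven't moved.

Request:
{"fn": "carry_out", "kwargs": {"moves": "0 0.0004 -0.002 0 0 0;0 0.0008 -0.004 0 0 0;0 0.0013 -0.006 0 0 0;0 0.0019 -0.009 0 0 0;0 0.0025 -0.012 0 0 0;0 0.0029 -0.014 0 0 0;0 0.0034 -0.016 0 0 0;0 0.0034 -0.016 0 0 0"}}

```text
time: 21.25
ee_pos: [501.0, 51.9, 129.9]
ee_rot: [-90.0, 0.0, 93.6]
wrist_force: [-1.9, -0.7, 9.7]
opening: -0.002
```

Request:
{"fn": "carry_out", "kwargs": {"moves": "0 0.0006 -0.002 0 0 0;0 0.0011 -0.004 0 0 0;0 0.0016 -0.006 0 0 0;0 0.0022 -0.009 0 0 0;0 0.0028 -0.012 0 0 0;0 0.0034 -0.014 0 0 0;0 0.0039 -0.016 0 0 0;0 0.0039 -0.016 0 0 0"}}

```text
time: 22.05
ee_pos: [509.0, 52.4, 128.0]
ee_rot: [-90.0, 0.0, 93.6]
wrist_force: [-1.2, -0.0, 9.2]
opening: -0.001
```

Request:
{"fn": "carry_out", "kwargs": {"moves": "0 0.0006 -0.002 0 0 0;0 0.0012 -0.004 0 0 0;0 0.0018 -0.006 0 0 0;0 0.0024 -0.009 0 0 0;0 0.003 -0.012 0 0 0;0 0.0036 -0.014 0 0 0;0 0.004 -0.016 0 0 0;0 0.004 -0.016 0 0 0"}}

```text
time: 22.85
ee_pos: [517.8, 52.9, 126.4]
ee_rot: [-90.1, 0.0, 93.6]
wrist_force: [1.4, 1.0, 11.5]
opening: 0.003
```

Run:
```python
from h import *
S=optics.capture("side");cv2.imwrite("pics/c7.png",cv2.resize(S[140:240,260:410],None,fx=5,fy=5,interpolation=2))
s=ctrl.state();print(s["ee_pos"],s["wrist_force"])
```

```text
[517.83341978  52.87116531 126.4122644 ] [ 1.04247908 -0.52136823 11.50324518]
```

View pics/c7.png

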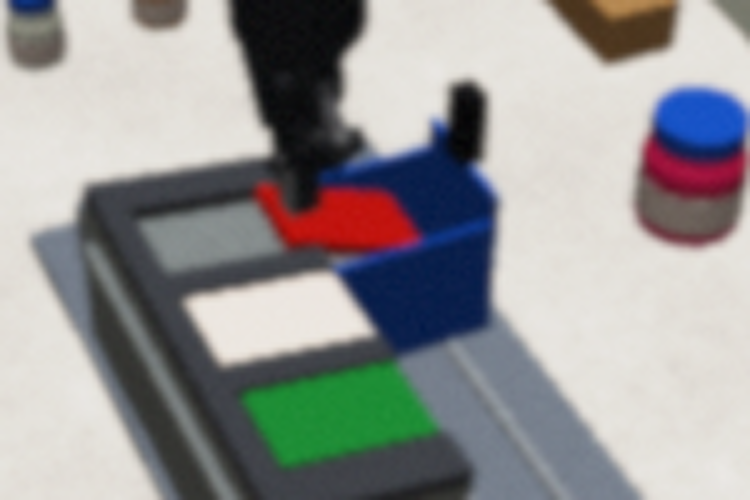

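The plate is tipping, its front already in the mouth at crop (415,235) and its rear on the edge. I'll move outward level so it can slip off.

Request:
{"fn": "carry_out", "kwargs": {"moves": "0 0 -0.003 0 0 0;0 0 -0.006 0 0 0;0 0.0003 -0.009 0 0 0;0 0.0006 -0.012 0 0 0;0 0.0009 -0.015 0 0 0;0 0.0012 -0.018 0 0 0;0 0.0012 -0.02 0 0 0;0 0.0012 -0.02 0 0 0"}}

```text
time: 23.7
ee_pos: [528.8, 53.5, 126.0]
ee_rot: [-90.3, 0.0, 93.6]
wrist_force: [6.5, 0.5, 9.3]
opening: 0.003
```

Request:
{"fn": "carry_out", "kwargs": {"moves": "0 0 -0.003 0 0 0;0 0 -0.006 0 0 0;0 0 -0.009 0 0 0;0 0 -0.012 0 0 0;0 0 -0.015 0 0 0;0 0 -0.018 0 0 0;0 0 -0.02 0 0 0;0 0 -0.02 0 0 0"}}

```text
time: 24.5
ee_pos: [536.5, 54.2, 124.6]
ee_rot: [-90.0, -0.0, 93.6]
wrist_force: [-0.6, -0.2, -0.5]
opening: -0.003
```

Run:
```python
from h import *
S=optics.capture("side");cv2.imwrite("pics/c8.png",cv2.resize(S[140:240,260:410],None,fx=5,fy=5,interpolation=2))
s=ctrl.state();print(s["ee_pos"],s["wrist_force"])
```

```text
[536.41981939  54.17945966 124.64037556] [-0.24561071 -0.28168014  0.36751534]
```

View pics/c8.png

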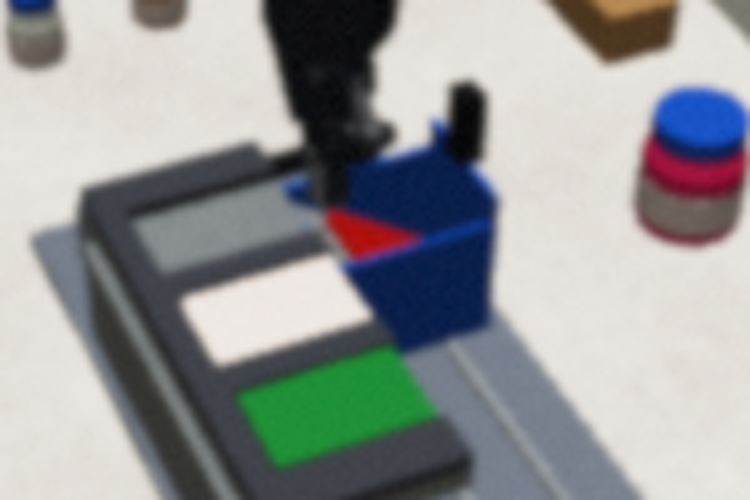

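The plate has dropped into the chute (red at crop (375,235)). Retreating up and aside.

Request:
{"fn": "carry_out", "kwargs": {"moves": "0 -0.02 0 0 0 0;0 -0.06 0 0 0 0;0 -0.12 0 0 0 0;0 -0.18 0 0 0 0;0 -0.24 0 0 0 0;0 -0.25 0 0 0 0;0 -0.25 0 0 0 0;0 -0.25 0 0 0 0"}}

```text
time: 25.35
ee_pos: [536.3, 54.2, 249.2]
ee_rot: [-89.9, -0.0, 93.6]
wrist_force: [0.2, 0.1, -0.2]
opening: -0.002
```

Request:
{"fn": "carry_out", "kwargs": {"moves": "0.08 0 0.03 0 0 0;0.16 0 0.06 0 0 0;0.24 0 0.09 0 0 0;0.32 0 0.12 0 0 0;0.4 0 0.12 0 0 0;0.48 0 0.12 0 0 0;0.5 0 0.12 0 0 0;0.5 0 0.12 0 0 0"}}

```text
time: 26.15
ee_pos: [460.4, 300.8, 248.7]
ee_rot: [-89.9, 0.0, 93.7]
wrist_force: [-0.4, 0.1, 0.3]
opening: -0.003
```

Run:
```python
from h import *
T=optics.capture("top")
cv2.imwrite("pics/c9.png",np.clip(cv2.resize(T[110:240,170:440],None,fx=2.9,fy=2.9,interpolation=2)*1.6,0,255).astype("uint8"))
print(ctrl.state()["ee_pos"],ctrl.state()["wrist_force"])
y=np.radians(3.6);ex=np.array([np.cos(y),np.sin(y)]);ey=np.array([-np.sin(y),np.cos(y)])
T0=cv2.imread("pics/top0.png")
a,_=blob(T,(0,150,60),(8,255,255),(285,135,335,230));p=ray("top",a,80)[:2];print("red",a,"rel mouth",p@ex-572,p@ey-19.1)
for I in(T0,T):print(blob(I,(50,120,50),(75,255,255),(355,175,390,220))[0],blob(I,(0,0,120),(180,60,255),(331,181,357,218))[0])
```

```text
[460.66961054 299.76844443 248.92516439] [-0.64020368 -0.11948559 -0.44089372]
red [310.96083333 161.53708333] rel mouth 7.997932793618588 -1.0992858581313243
[373.07938893 197.08389682] [343.25334672 199.1519411 ]
[373.07326284 197.22004028] [342.98971861 199.2150974 ]
```

View pics/c9.png

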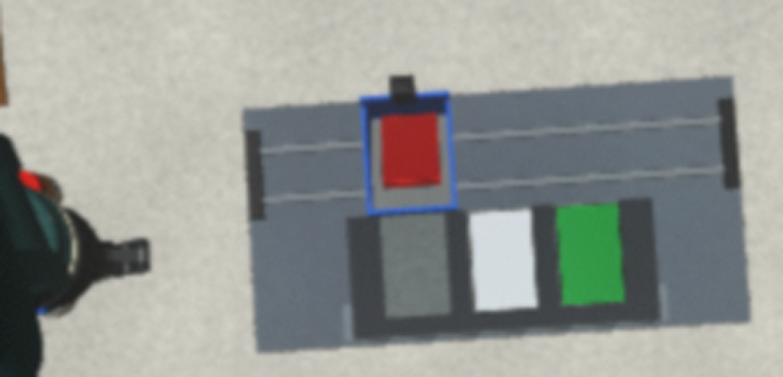

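The red plate lies inside the chute at crop (411,151). The chute is still on its lane, the white and green plates are in place, and the gripper is clear at height 249 mm. Handing in.

```bash
python3 -c "
from plant import order; print(order.sign_off())"
```

```text
the job is handed in; nothing more can be done
None
```

The red plate is in the blue chute and the job is handed in, at about 26 s of the 69 s allowed.

- **Chute:** I moved it by its handle about 210 mm to the red plate's lane (+y). It measured within about 1 mm of the plate's centreline before the drag.
- **Drag:** I slid the plate out with shut fingers. The wrist force, read at the end of each move, was about 9–12 N, including the tip-off. I followed the ledge down until the plate tipped in.
- **Last checks:** The final top picture puts the plate about 8 mm (x) and 1 mm (y) from the mouth's centre. This assumes a plate height of 80 mm, since I did not measure its height or speed. The white and green plates moved less than 0.3 px (under 1 mm).
- **Gripper:** It ended clear, about 250 mm up and off to the side, reading about zero force.
- **Not checked:** I did not measure the jars afterwards, but the gripper and plate paths stayed above or away from them. No check failed or disagreed.

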